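# Seat each sharpening stone in its fitted holder

## Robot

A 7-joint arm with a two-finger parallel gripper is mounted at the origin on the work surface; the furniture and walls round the work are solid. World frame = base frame: x ahead of the robot, y to its left, z up, the work surface at z = 0. Lengths are in m, angles in degrees, forces in N, time in s.
With the tool pointing down it reaches from about 0.4 to 0.925 m from the base axis. Payload 4.1 kg.
Tool frame: the origin (TCP) lies on the centre line of the jaws, within the pads' length; the fingertips stand 11 mm ahead of it and the grasp point (between the pads) lies 8 mm behind it; z points along the fingers, x is the direction in which the jaws open and shut, and the axes are right-handed (so a half turn about z gives the same grasp; the last joint's range is limited). The gripper opens to 85 mm and grips with 20 to 120 N. Pads are 22 mm wide; open, the fingers measure 114 mm over their backs; the gripper's body (76 mm by 85 mm) begins 54 mm behind the grasp point. The pads swing forward as they close: fully open they stand 13 mm farther back than shut.
Start: joints at [-5.672, 22.827, 2.584, 88.041, -1.071, 69.15, -2.905], TCP at [0.65, 0, 0.242] pointing down, gripper open.
Joint ranges: [-161.44, 161.44], [-28.35, 127.94], [-78.24, 83.42], [0, 140.83], [-78.03, 258.03], [13.02, 114.36], [-168.23, 168.23]. Speed limits (degrees/s): [147.25, 147.25, 180, 180, 180, 180, 180].

## Interface

Orientations are given as [roll, pitch, yaw] about the fixed x, y, z axes, in that order (R = Rz(yaw) Ry(pitch) Rx(roll)).
In Python, from station import * gives the robot as it stands.
- The arm moves only by the tool move_arm, never from a script. Its argument "targets" is a list of rows, each a list of 3 entries, a list of its own where there are three numbers: the shift along the tool's x, y, z normalised to -1 to 1, where 1 is 0.4 m, then the turn, a rotation vector about the tool's x, y, z normalised to -1 to 1, where 1 is 0.12 rad, then the opening, from -1 (shut) to 1 (fully open), so that 0 is half open. In form: [[[tx, ty, tz], [ax, ay, az], claw], ...]. A call has 1 to 20 rows; each row shifts and turns the commanded pose from where the row before left it, along the tool's axes as they then stand; what a row does not reach is not made up. A row lasts 1/8 s, in which the tool goes at most 62.5 mm and 10.7 degrees, less where a joint would pass 70% of its speed; a pose out of reach is approached as far as the arm can. A call with a number of a shift or a turn outside -1 to 1 is refused whole. A call with a gripper value outside its range is refused whole. The fingers move at their own pace and stop on an object; "newtons" is the grip in N (left out, the last holds). Time passes only in rows, so rows that do not move let the fingers close. It gives the time, the measured TCP pose, the force and the opening at its end, in the units of the state.
- read_state(): the state, without advancing time (a new reading comes with each control period).
- read_camera(name): name is "scene" or "side" or "wrist"; returns a dict with "image" (400x640x3 uint8, blue, green, red), "fx", "fy", "cx", "cy" (pixels), "k1" (the pictures are not rectified: a ray, as slopes to the right and down, at radius r is drawn at 1 + k1 r^2 times it, then the intrinsics apply), "pose" (4x4, takes a point from camera to world coordinates). Camera axes: x right, y down, z forward; pixel columns grow to the right and rows downward; lengths in m; the calibration is good to about 2 mm. A picture is of the moment at which its call begins. There is no depth.
- hand_in(): hands the job in, once; it reports no verdict.
The state is a dict: "clock": time; "joint_pos": joint angles; "joint_vel": joint speeds; "effort": joint torques, N m; "position": TCP position; "ee_rot": TCP orientation; "contact_force": force on the tool from outside, world axes, zero at the start; "torque": the same for the moment, N m; "gripper_width": opening from 0.0 (shut) to 1.0 (fully open).
Only numpy, scipy, OpenCV 4.12 (cv2) and the standard library are available. Lean on these libraries where they do the work, as an engineer would, in place of code of your own. Each camera call takes 0.05 s, during which the arm holds its last target. There are 200 camera calls.

## Task

Set up the bench for sharpening: pick up the four loose grey sharpening stones (large block, tall block, round hone, narrow slip stone) and set each one down in the wooden holder whose recess has its outline. Each stone must sit flat and fully down in its own recess, upright as it stood; let go of them all. Set them down rather than drop them: stone chips.

Things in the scene. Friction and masses are not known exactly. Their poses are not given: they have to be found in the camera images.
- bench_stone_center (a point): centre (half-way up) of the largest whetstone, a grey stone block 58 (x) x 100 (y) x 45 mm (z), 0.55 kg; loose, stands on the table with z up, its long side along its own y axis, so that it is gripped across x; either way round is the same. Its weight varies by up to 30 percent.
- tall_stone_center (a point): centre (half-way up) of the tall short whetstone, a grey stone block 52 (x) x 75 (y) x 62 mm high (z), 0.5 kg; loose, stands on the table with z up, its long side along its own y axis, so that it is gripped across x; either way round is the same. Its weight varies by up to 30 percent.
- puck_stone_center (a point): centre (half-way up) of the round hone, a flat grey stone disc of 60 mm diameter and 34 mm height, 0.22 kg; loose, stands on the table with z up. Its weight varies by up to 30 percent.
- slip_stone_center (a point): centre (half-way up) of the slip stone, a narrow grey stone bar 30 (x) x 90 (y) x 28 mm (z), 0.18 kg; loose, stands on the table with z up, its long side along its own y axis, so that it is gripped across x; either way round is the same. Its weight varies by up to 30 percent.
- bench_holder_floor (a point): centre of the recess floor of the largest whetstone's holder: a wooden board 80 (x) x 122 mm (y) that cannot slide; recess: a rectangle 66 x 108 mm, lined black. Floor 15 mm above the table, rim 7 mm above the floor; gap round the stone 4 mm at the floor, 7 mm at the rim's top. z up, long side along y. Keep fingertips 10 mm or more above the stone's underside to clear the rim.
- tall_holder_floor (a point): centre of the recess floor of the tall whetstone's holder: a wooden board 74 (x) x 97 mm (y) that cannot slide; recess: a nearly square rectangle 60 x 83 mm, lined black. Floor 15 mm above the table, rim 7 mm above the floor; gap round the stone 4 mm at the floor, 7 mm at the rim's top. z up, long side along y. Keep fingertips 10 mm or more above the stone's underside to clear the rim.
- slip_holder_floor (a point): centre of the recess floor of the slip stone's holder: a wooden board 52 (x) x 112 mm (y) that cannot slide; recess: a long narrow slot 38 x 98 mm, lined black. Floor 15 mm above the table, rim 7 mm above the floor; gap round the stone 4 mm at the floor, 7 mm at the rim's top. z up, long side along y. Keep fingertips 10 mm or more above the stone's underside to clear the rim.
- puck_holder_floor (a point): centre of the recess floor of the round hone's holder: a wooden board 84 (x) x 84 mm (y) that cannot slide; recess: a circle of 68 mm diameter, lined black. Floor 15 mm above the table, rim 7 mm above the floor; gap round the stone 4 mm at the floor, 7 mm at the rim's top. z up; yaw does not matter. Keep fingertips 10 mm or more above the stone's underside to clear the rim.
- teal_box: obstacle, not handled: upright teal box 45 (x) x 206 (y) x 240 mm high, fixed in mid table; origin at the centre of its underside; the robot's side of it is free from 0.1 m above the table. Also tall: a leaning board 0.34 m high behind it (left top corner at x = 0.61, y = 0.22), a chest 0.23 m high at the left (reaches x = 0.35, y = 0.33), a window sill 0.25 m high (through x = 0.49, y = 0.45).
Not all that is in view belongs to the job. Leave any pink or yellow look-alike of the part that bears puck_stone_center alone.

How it is judged:
By the outcome, as a careful person would: the job done as asked, in the order asked, and still so for the second after the job is handed in, with the robot touching nothing.
It also fails if it takes over 141 s, if anything falls off the work surface, if the arm or the gripper's body presses on something with over 40 N, if the wrist force passes 120 N, or if a joint passes its speed limit or range.

## Working session

There is one attempt and no reset: what is moved stays moved. The work goes in short steps, Python scripts to look and compute and a tool call to move; the robot and the scene stay as the last step left them, time stands still between calls to the robot, and variables do not carry over. Pictures are saved under pics/ and viewed, on a budget of 14 in all, crops included, one or two more only if the job needs it, and the job is handed in when it is done.

Besides the shell and the picture viewer there is one more tool, called after "Emit:" in YAML: its name, and indented under it one key for each argument. move_arm: Moves the arm, as the interface text tells. Scaled input: -1 to 1 covers 0.4 m each way for a shift and 0.12 rad each way for a turn. Its arguments: {"type":"object","properties":{"targets":{"type":"array"},"newtons":{"type":"number"}},"required":["targets"]}

```bash
ls; mkdir -p pics
python3 - <<'E'
from station import *
import cv2,numpy as np
for n in("scene","side","wrist"):
    c=read_camera(n); cv2.imwrite(f"pics/{n}0.png",c["image"]); print(n,c["fx"],c["fy"],c["cx"],c["cy"],c["k1"],np.round(c["pose"],3).tolist())
print(read_state())
E
```

```text
pics
scene 456.20883577249964 456.20883577249964 320.0836088144956 203.2423203022412 -0.022171782828513755 [[0.48, -0.602, 0.638, -0.597], [-0.877, -0.315, 0.363, -0.532], [-0.018, -0.734, -0.679, 1.183], [0.0, 0.0, 0.0, 1.0]]
side 462.53127812491334 462.53127812491334 318.7570972377256 195.63358864714246 -0.02952256633604561 [[-0.2, -0.824, 0.53, -0.374], [-0.98, 0.17, -0.104, 0.228], [-0.004, -0.54, -0.842, 1.356], [0.0, 0.0, 0.0, 1.0]]
wrist 300.63345993831615 300.63345993831615 316.47732675948265 196.6477479757211 0.0033385321532499123 [[1.0, -0.001, -0.002, 0.65], [-0.001, -0.962, -0.272, 0.069], [-0.001, 0.272, -0.962, 0.374], [0.0, 0.0, 0.0, 1.0]]
{'clock': 0.15, 'joint_pos': array([-5.67117646, 22.86168731,  2.58152143, 88.09684334, -1.07203184,
       69.15010266, -2.90584114]), 'joint_vel': array([ 0.01712484, -0.07243519,  0.03194308, -0.21891258, -0.02622208,
        0.09098031,  0.05667255]), 'effort': array([ 2.78519030e-03, -4.75559378e+01,  1.36737496e+00, -2.54510736e+01,
        1.19318470e-02,  6.58601144e-03, -1.99015865e-06]), 'position': array([6.49538750e-01, 1.14598013e-05, 2.41513859e-01]), 'ee_rot': array([1.79994327e+02, 8.42784257e-02, 3.28208819e-03]), 'contact_force': array([-0.41345264,  0.9525442 ,  0.03976823]), 'torque': array([-0.00751365, -0.0065139 ,  0.01881522]), 'gripper_width': 0.9992038855888831}
```

View pics/scene0.png

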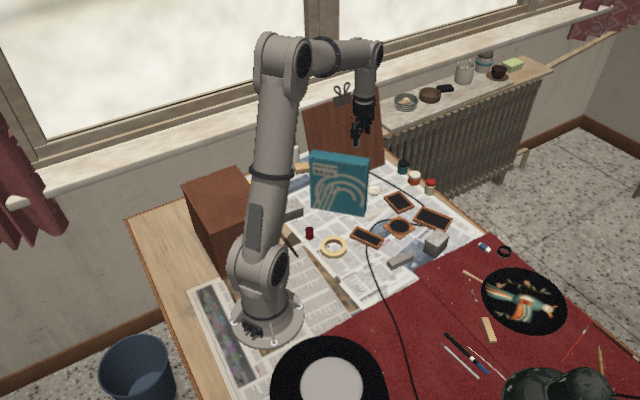

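View pics/side0.png

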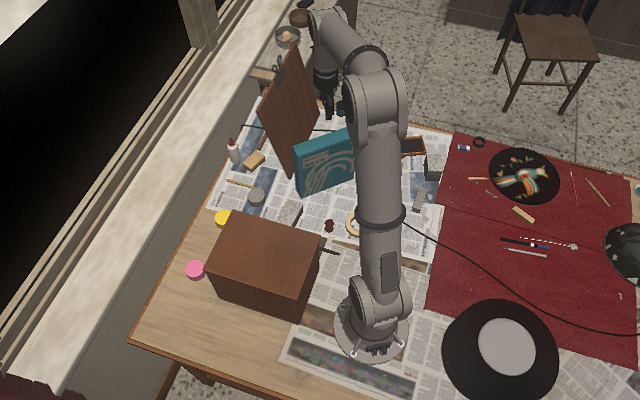

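View pics/wrist0.png

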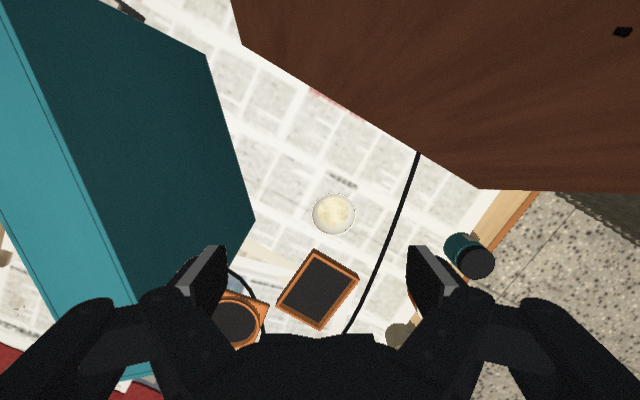

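The scene picture shows the holders at (367,237), (398,202), (400,228) and (432,219), the tall block at (436,243) and the slip stone at (401,260). The side picture shows the round grey hone at (256,195) and a grey block at (290,212). The pink (195,269) and yellow (223,218) discs are look-alikes. The wrist picture shows a rectangular holder at (318,290) and the round one at (237,322).

```bash
cat > h.py <<'E'
from station import *
import cv2,numpy as np
def ray(c,uv):
    x=np.array([(uv[0]-c["cx"])/c["fx"],(uv[1]-c["cy"])/c["fy"]]); s=x.copy()
    for _ in range(8): s=x/(1+c["k1"]*(s@s))
    P=np.array(c["pose"]); return P[:3,3],P[:3,:3]@np.array([s[0],s[1],1])
def plane(c,uv,z):
    o,d=ray(c,uv); return (o+d*(z-o[2])/d[2])[:2]
def proj(c,p):
    P=np.array(c["pose"]); q=P[:3,:3].T@(np.asarray(p)-P[:3,3]); s=q[:2]/q[2]; s=s*(1+c["k1"]*(s@s))
    return np.array([c["cx"]+c["fx"]*s[0],c["cy"]+c["fy"]*s[1]])
def ortho(c,x0,x1,y0,y1,z,mm=1.0):
    """picture resampled on the plane z: right=-y, up=+x, mm per pixel"""
    xs=np.arange(x1,x0,-mm/1000); ys=np.arange(y1,y0,-mm/1000)
    P=np.array(c["pose"]); Y,X=np.meshgrid(ys,xs)
    q=(np.stack([X,Y,0*X+z],-1)-P[:3,3])@P[:3,:3]; s=q[...,:2]/q[...,2:]; s=s*(1+c["k1"]*(s**2).sum(-1,keepdims=True))
    return cv2.remap(c["image"],(c["cx"]+c["fx"]*s[...,0]).astype(np.float32),(c["cy"]+c["fy"]*s[...,1]).astype(np.float32),cv2.INTER_CUBIC)
E
python3 - <<'E'
from h import *
s=read_camera("scene");d=read_camera("side");w=read_camera("wrist")
for n,c,p,z in [("slipH",s,(367,237),.02),("tallH?",s,(398,202),.02),("puckH",s,(400,228),.02),("benchH?",s,(432,219),.02),("block",s,(436,243),.05),("slip",s,(401,260),.02),("puck",d,(256,195),.03),("block2",d,(290,212),.04),("pink",d,(195,269),.03),("yel",d,(223,218),.03),("wH",w,(318,290),.015),("wpuckH",w,(237,322),.015),("chestcorner",d,(320,250),.23)]: print(n,plane(c,p,z).round(3))
a=cv2.resize(s["image"][180:280,280:460],None,fx=4,fy=4,interpolation=2)
b=cv2.resize(d["image"][120:250,190:450],None,fx=3,fy=3,interpolation=2)
cv2.imwrite("pics/a.png",a);cv2.imwrite("pics/b.png",b)
E
```

```text
slipH [ 0.42  -0.137]
tallH? [ 0.637 -0.166]
puckH [ 0.514 -0.222]
benchH? [ 0.609 -0.307]
block [ 0.475 -0.361]
slip [ 0.378 -0.279]
puck [0.507 0.272]
block2 [0.411 0.17 ]
pink [0.274 0.493]
yel [0.439 0.391]
wH [ 0.652 -0.164]
wpuckH [ 0.538 -0.215]
chestcorner [0.164 0.119]
```

View pics/a.png

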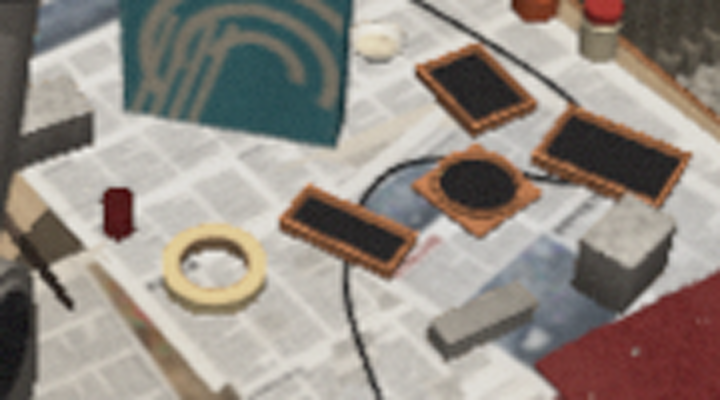

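View pics/b.png

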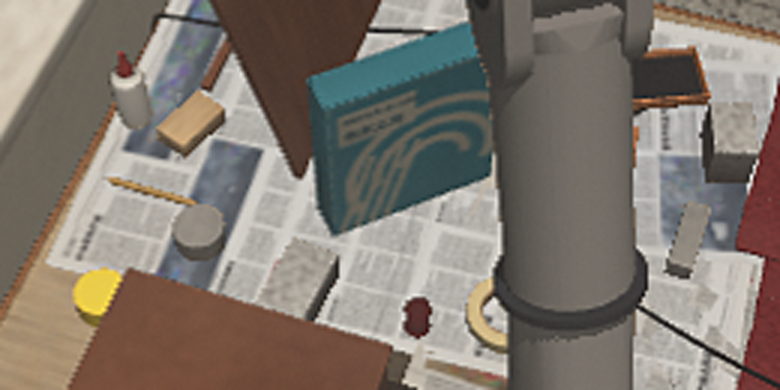

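The crops confirm the identities. Slip holder, round holder, nearly square holder (tall) and large holder (bench) are in the scene picture. The block by the chest, at crop (300,275), is the bench stone, and the grey disc at (200,230) is the hone. I'm going for a wrist view of the right-hand side.

Emit:
move_arm:
  targets:
    - [[-0.05,0.1,-0.03],[0,0,0],1]
    - [[-0.05,0.1,-0.03],[0,0,0],1]
    - [[-0.05,0.1,-0.03],[0,0,0],1]
    - [[-0.05,0.1,-0.03],[0,0,0],1]
    - [[-0.05,0.1,-0.03],[0,0,0],1]
    - [[-0.05,0.1,-0.03],[0,0,0],1]
    - [[0,0,0],[0,0,0],1]
    - [[0,0,0],[0,0,0],1]

```text
clock: 1.3
position: [0.5303, -0.2392, 0.3142]
ee_rot: [-179.9, -0.0, 0.0]
contact_force: [-0.5, 0.1, 0.0]
gripper_width: 0.996
```

Run:
```python
from h import *
import pickle
w=read_camera("wrist");s=read_camera("scene");d=read_camera("side")
pickle.dump((w,s,d),open("v1.pkl","wb"))
cv2.imwrite("pics/w1.png",w["image"]);print(read_state()["position"])
```

```text
[ 0.53069266 -0.23817567  0.31379589]
```

View pics/w1.png

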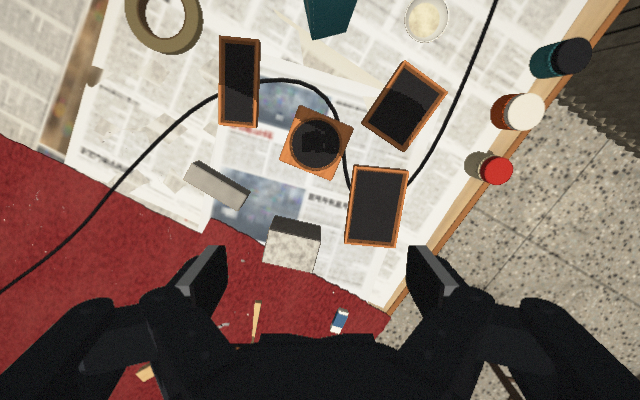

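This single wrist picture shows all four holders: slip (239,82), round (316,144), tall (404,105) and bench (377,206). The slip stone is at (217,184) and the tall stone at (292,245).

```bash
cat >> h.py <<'E'
def black(c,uv,z=.022,t=70):
    v=cv2.GaussianBlur(c["image"],(3,3),0).max(2); m=((v<t)*255).astype(np.uint8)
    m=cv2.morphologyEx(m,cv2.MORPH_OPEN,np.ones((5,5)))
    n,l=cv2.connectedComponents(m); k=l[int(uv[1]),int(uv[0])]
    cs,_=cv2.findContours((l==k).astype(np.uint8),0,1); q=max(cs,key=cv2.contourArea)[:,0]
    p=np.array([plane(c,u,z) for u in q]).astype(np.float32)*1000
    return cv2.minAreaRect(p), cv2.fitEllipse(p)
E
python3 - <<'E'
from h import *
import pickle
w,s,d=pickle.load(open("v1.pkl","rb"))
for n,u in [("slip",(239,65)),("puck",(316,144)),("tall",(410,100)),("bench",(377,206))]:
    for t in(60,80): print(n,t,[np.round(x,1).tolist() for x in black(w,u,t=t)[0]],[np.round(x,1).tolist() for x in black(w,u,t=t)[1]])
a=cv2.resize(w["image"][205:280,250:335],None,fx=5,fy=5,interpolation=2)
b=cv2.resize(w["image"][150:225,175:260],None,fx=5,fy=5,interpolation=2)
cv2.imwrite("pics/st.png",np.hstack([a[:,:400],b[:,:400]]))
E
```

```text
slip 60 [[428.1, -133.0], [95.5, 36.8], 85.2] [[427.8, -131.7], [39.9, 121.3], 174.9]
slip 80 [[427.9, -132.1], [100.0, 40.3], 86.7] [[427.7, -129.0], [42.7, 125.8], 175.6]
puck 60 [[530.1, -212.5], [63.6, 64.4], 90.0] [[529.8, -212.5], [63.6, 64.7], 136.1]
puck 80 [[530.7, -212.5], [66.3, 66.0], 90.0] [[529.9, -212.2], [65.4, 67.2], 147.7]
tall 60 [[647.3, -165.0], [81.0, 59.5], 57.1] [[647.0, -165.2], [65.9, 96.0], 147.7]
tall 80 [[647.3, -165.0], [82.5, 61.1], 57.3] [[646.9, -165.2], [67.9, 97.9], 147.6]
bench 60 [[616.7, -305.7], [104.0, 63.0], 84.6] [[616.6, -305.4], [70.4, 124.4], 174.5]
bench 80 [[616.8, -305.9], [106.0, 65.3], 84.5] [[616.6, -305.7], [73.0, 126.9], 174.7]
```

View pics/st.png

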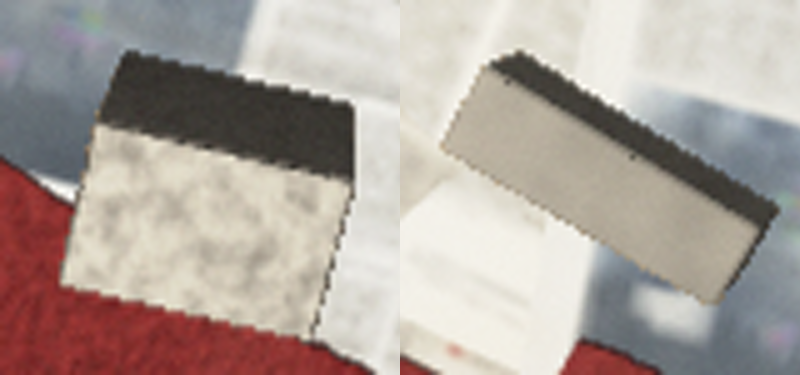

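The black liner sizes match the recess floors when taken at z = 0.015. The crops show the top faces' corners: tall at (97,122), (352,182), (312,337), (62,285), and slip at (490,65), (757,230), (718,302), (442,147).

```bash
cat >> h.py <<'E'
def rect(c,pts,z):
    p=np.array([plane(c,u,z) for u in pts]); e=np.roll(p,-1,0)-p; L=np.linalg.norm(e,axis=1)
    i=0 if L[0]>L[1] else 1; v=e[i]-e[i+2]   # long side
    a=np.degrees(np.arctan2(v[1],v[0]))
    return p.mean(0).round(4),(L*1000).round(1),"long dir",round((a)%180,1)
E
python3 - <<'E'
from h import *
import pickle
w,s,d=pickle.load(open("v1.pkl","rb"))
for n,u in [("slip",(239,65)),("puck",(316,144)),("tall",(410,100)),("bench",(377,206))]:
    print(n,[np.round(x,1).tolist() for x in black(w,u,z=.015,t=75)[0]])
f=lambda P,o:[(x/5+o[0]-.4,y/5+o[1]-.4) for x,y in P]
print(rect(w,f([(97,122),(352,182),(312,337),(62,285)],(250,205)),.062))
print(rect(w,f([(90,65),(357,230),(318,302),(42,147)],(175,150)),.028))
# teal box base corners, bench stone top, from side (crop 3x, offset 190,120)
g=lambda x,y:(190+x/3-.33,120+y/3-.33)
print("box top near corners side z.24",plane(d,g(308,78),.24),"base",plane(d,g(335,232),0), "scene base",plane(s,(280+123/4,180+110/4),0),plane(s,(280+337/4,180+147/4),0))
print("bench",[plane(d,g(*q),.045).round(3).tolist() for q in [(290,235),(338,252),(315,318)]])
print("puck",plane(d,g(200,222),.034))
E
```

```text
slip [[426.2, -131.8], [100.7, 39.6], 85.1]
puck [[530.1, -213.2], [67.4, 65.7], 90.0]
tall [[649.3, -164.9], [83.3, 61.8], 56.9]
bench [[618.1, -308.1], [107.4, 65.9], 84.4]
(array([ 0.4947, -0.3577]), array([72.2, 49.4, 72.6, 50.9]), 'long dir', np.float64(166.2))
(array([ 0.3858, -0.2737]), array([86.3, 25.4, 88.3, 28.6]), 'long dir', np.float64(147.2))
box top near corners side z.24 [0.52495133 0.13247555] base [0.48698014 0.11990397] scene base [0.4774559  0.12080041] [ 0.52572268 -0.07897889]
bench [[0.465, 0.174], [0.432, 0.125], [0.355, 0.164]]
puck [0.50967343 0.27051109]
```

Measured sizes agree with those given. The bench stone comes first, so I'm moving over the left side for a close look, passing above the box.

Emit:
move_arm:
  targets:
    - [[-0.075,0,-0.04],[0,0,0],1]
    - [[-0.075,0,-0.04],[0,0,0],1]
    - [[-0.075,-0.1,-0.02],[0,0,0],1]
    - [[0,-0.1,0],[0,0,0],1]
    - [[0,-0.1,0],[0,0,0],1]
    - [[0,-0.1,0],[0,0,0],1]
    - [[0,-0.1,0],[0,0,0],1]
    - [[0,-0.1,0],[0,0,0],1]
    - [[0,-0.1,0],[0,0,0],1]
    - [[0,-0.1,0],[0,0,0],1]
    - [[0,-0.1,0],[0,0,0],1]
    - [[0,-0.1,0],[0,0,0],1]
    - [[0,-0.1,0],[0,0,0],1]
    - [[0,0,0],[0,0,0],1]
    - [[0,0,0],[0,0,0],1]

```text
clock: 3.32
position: [0.4398, 0.2, 0.354]
ee_rot: [179.9, 0.0, 0.1]
contact_force: [0.3, -0.1, 0.4]
gripper_width: 1.0
```

Run:
```python
from h import *
import pickle
w=read_camera("wrist");s=read_camera("scene");d=read_camera("side")
pickle.dump((w,s,d),open("v2.pkl","wb"))
cv2.imwrite("pics/w2.png",w["image"]);print(read_state()["position"])
print("chest edge",plane(d,(232,210),.23),plane(d,(320,235),.23))
```

```text
[0.44018111 0.19897125 0.35427359]
chest edge [0.33771249 0.33910799] [0.20899139 0.11024377]
```

View pics/w2.png

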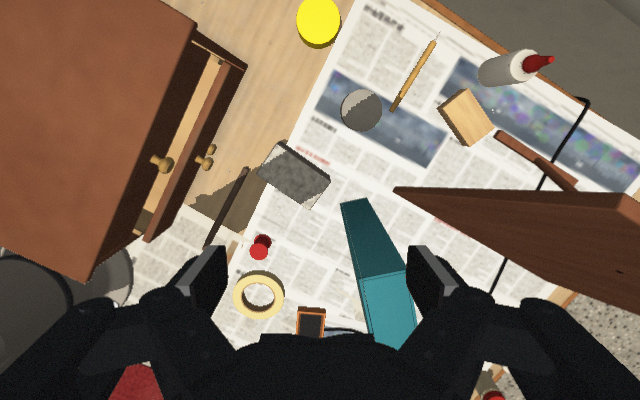

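The picture shows the bench stone at (294,173), in the shade, and the hone at (361,110). The chest has an open drawer with a knob at (208,158), and a dark thin thing lies at (226,207). I'm zooming on the stones.

Run:
```python
from h import *
import pickle
w,s,d=pickle.load(open("v2.pkl","rb"))
im=w["image"]
a=cv2.resize(im[130:220,195:340],None,fx=5,fy=5,interpolation=2); a=np.clip(a.astype(float)*1.3,0,255)
b=cv2.resize(im[80:140,330:395],None,fx=5,fy=5,interpolation=2); 
a[0:0]=0; out=np.zeros((450,790,3)); out[:,:725]=a; out[:300,:][:, 465:790]=b
cv2.imwrite("pics/st2.png",out)
for n,u,z in [("knob",(208,160),.1),("drawer c1",(243,67),.2),("drawer c2",(150,240),.2),("rod a",(245,170),.0),("rod b",(208,245),0)]: print(n,plane(w,u,z))
```

```text
knob [0.30004346 0.20890786]
drawer c1 [0.3752888 0.3069239]
drawer c2 [0.26839135 0.14167381]
rod a [0.32279927 0.17677525]
rod b [0.24897811 0.0428225 ][ WARN:0@0.028] global loadsave.cpp:1063 imwrite_ Unsupported depth image for selected encoder is fallbacked to CV_8U.
```

View pics/st2.png

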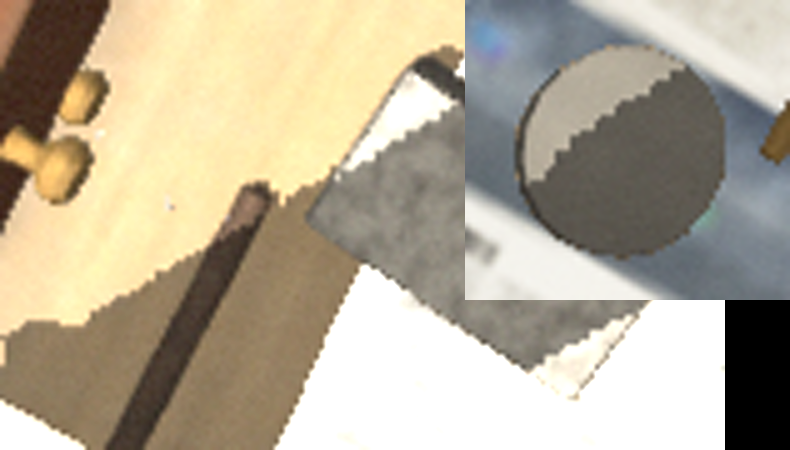

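Run:
```python
from h import *
import pickle
w,s,d=pickle.load(open("v2.pkl","rb"))
q=[(277.8,142.7),(256.4,172.8),(309.6,209.2)]
p=np.array([plane(w,u,.045) for u in q]); print(p.round(4),np.linalg.norm(np.diff(p,axis=0),axis=1),"c",(p[0]+p[2])/2,"long",np.degrees(np.arctan2(*(p[2]-p[1])[::-1])))
print("short",np.degrees(np.arctan2(*(p[1]-p[0])[::-1])))
for u in [(362,110.3),(342,110),(382,110),(362,89),(362,131.4)]: print(plane(w,u,.034).round(4))
```

```text
[[0.3839 0.2255]
 [0.3504 0.1811]
 [0.4294 0.124 ]] [0.05563491 0.09751266] c [0.40663871 0.17476331] long -35.8679240819281
short -127.01297226933902
[0.5058 0.2708]
[0.4769 0.2712]
[0.5347 0.2712]
[0.5046 0.2998]
[0.5071 0.2409]
```

The bench stone's centre is at (0.407, 0.175) with its long side at −36°. Three corners give sides of 56 × 98 mm. I'll grip 10 mm off centre, away from the chest, at yaw 53.5.

Emit:
move_arm:
  targets:
    - [[-0.0625,0.0775,0],[0,0,0],1]
    - [[0,0,0],[0,0,-0.973],1]
    - [[0,0,0],[0,0,-0.973],1]
    - [[0,0,0],[0,0,-0.973],1]
    - [[0,0,0],[0,0,-0.973],1]
    - [[0,0,0],[0,0,-0.973],1]
    - [[0,0,0],[0,0,-0.973],1]
    - [[0,0,0],[0,0,-0.973],1]
    - [[0,0,0],[0,0,-0.973],1]
    - [[0,0,0.1],[0,0,0],1]
    - [[0,0,0.1],[0,0,0],1]
    - [[0,0,0.1],[0,0,0],1]
    - [[0,0,0.1],[0,0,0],1]
    - [[0,0,0.1],[0,0,0],1]
    - [[0,0,0.1],[0,0,0],1]
    - [[0,0,0],[0,0,0],1]
    - [[0,0,0],[0,0,0],1]

```text
clock: 5.6
position: [0.4162, 0.1691, 0.1157]
ee_rot: [179.9, -0.1, 53.5]
contact_force: [0.9, -0.3, 0.1]
gripper_width: 1.003
```

Run:
```python
from h import *
w=read_camera("wrist"); cv2.imwrite("pics/w3.png",w["image"]); print(read_state()["contact_force"])
```

```text
[-0.18518148  0.08700521  0.42014903]
```

View pics/w3.png

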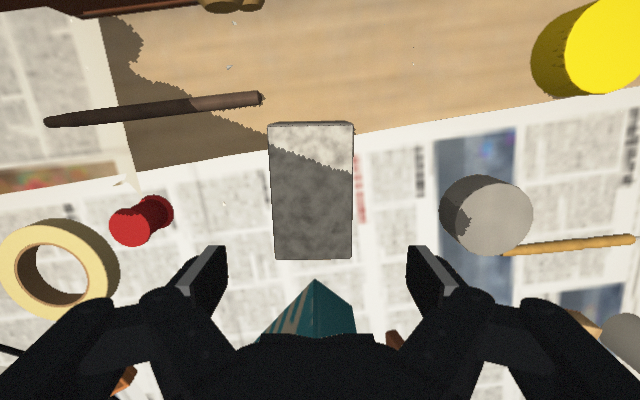

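The stone lies squarely between the fingers, with top corners (268,125), (353,123), (352,259), (276,260). I'm refining the measurement from these.

Run:
```python
from h import *
w=read_camera("wrist")
print(rect(w,[(268,126),(353.5,123.5),(352,259),(276,260)],.045), read_state()["position"])
```

```text
(array([0.4061, 0.1744]), array([56.3, 98.5, 56.8, 97.7]), 'long dir', np.float64(144.5)) [0.41655988 0.16947023 0.11616805]
```

Emit:
move_arm:
  targets:
    - [[-0.005,0,0.08],[0,0,-0.145],1]
    - [[0,0,0.07],[0,0,0],1]
    - [[0,0,0.05],[0,0,0],1]
    - [[0,0,0.0275],[0,0,0],1]
    - [[0,0,0],[0,0,0],1]
    - [[0,0,0],[0,0,0],-1]
    - [[0,0,0],[0,0,0],-1]
    - [[0,0,0],[0,0,0],-1]
    - [[0,0,0],[0,0,0],-1]
    - [[0,0,0],[0,0,0],-1]
    - [[0,0,0],[0,0,0],-1]
    - [[0,0,0],[0,0,0],-1]
    - [[0,0,0],[0,0,0],-1]
  newtons: 80

```text
clock: 7.32
position: [0.4146, 0.1675, 0.0246]
ee_rot: [179.9, -0.1, 54.5]
contact_force: [-2.0, -0.8, 6.4]
gripper_width: 0.663
```

Emit:
move_arm:
  targets:
    - [[0,0,-0.03],[0,0,0],-1]
    - [[0,0,-0.07],[0,0,0],-1]
    - [[0,0,-0.1],[0,0,0],-1]
    - [[0,0,-0.1],[0,0,0],-1]
    - [[0,0,-0.1],[0,0,0],-1]
    - [[0,0,-0.1],[0,0,0],-1]
    - [[0,0,-0.1],[0,0,0],-1]
    - [[0,0,-0.1],[0,0,0],-1]
    - [[0,0,-0.1],[0,0,0],-1]
    - [[0,0,0],[0,0,0],-1]
    - [[0,0,0],[0,0,0],-1]

```text
clock: 8.7
position: [0.4125, 0.1668, 0.3416]
ee_rot: [-179.9, 0.2, 54.5]
contact_force: [-0.2, -1.3, -5.9]
gripper_width: 0.664
```

Run:
```python
from h import *
w=read_camera("wrist"); cv2.imwrite("pics/w4.png",w["image"]); s=read_state();print(s["contact_force"],s["torque"],s["position"],s["joint_pos"].round(0))
```

```text
[ 0.5722564  -0.49113336 -5.92399019] [-0.05590603 -0.02808525  0.02095693] [0.41237075 0.16668512 0.3411179 ] [-11.  -2. -16. 105.  -1.  77.  28.]
```

View pics/w4.png

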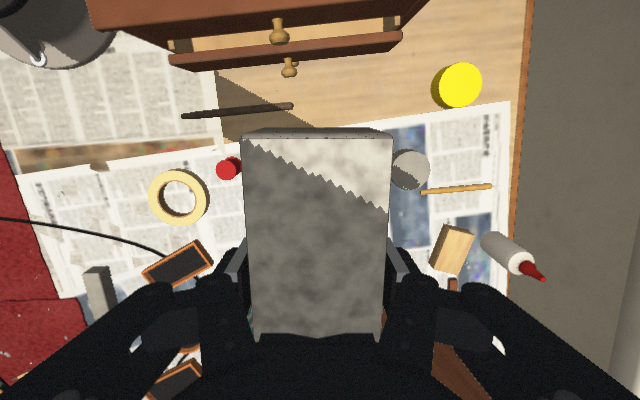

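The stone is held level and firmly (about 0.6 kg). I'm turning to the holder's yaw, then moving across.

Emit:
move_arm:
  targets:
    - [[0,0,0],[0,0,0.971],-1]
    - [[0,0,0],[0,0,0.971],-1]
    - [[0,0,0],[0,0,0.971],-1]
    - [[0,0,0],[0,0,0.971],-1]
    - [[0,0,0],[0,0,0.971],-1]
    - [[0,0,0],[0,0,0.971],-1]
    - [[0,0,0],[0,0,0.971],-1]
    - [[0,0,0],[0,0,0.971],-1]
    - [[0,0,0],[0,0,0.971],-1]
    - [[0,0,0],[0,0,0],-1]

```text
clock: 10.0
position: [0.4128, 0.1669, 0.3414]
ee_rot: [179.9, 0.2, -5.5]
contact_force: [0.4, -0.4, -5.0]
gripper_width: 0.659
```

Emit:
move_arm:
  targets:
    - [[0.0523,0.0965,0],[0,0,0],-1]
    - [[0.0523,0.0965,0],[0,0,0],-1]
    - [[0.0523,0.0965,0],[0,0,0],-1]
    - [[0.0523,0.0965,0],[0,0,0],-1]
    - [[0.0523,0.0965,0],[0,0,0],-1]
    - [[0.0523,0.0965,0],[0,0,0],-1]
    - [[0.0523,0.0965,0],[0,0,0],-1]
    - [[0.0523,0.0965,0],[0,0,0],-1]
    - [[0.0523,0.0965,0],[0,0,0],-1]
    - [[0.0523,0.0965,0],[0,0,0],-1]
    - [[0.0523,0.0965,0],[0,0,0],-1]
    - [[0.0523,0.0965,0],[0,0,0],-1]
    - [[0,0,0],[0,0,0],-1]
    - [[0,0,0],[0,0,0],-1]

```text
clock: 11.75
position: [0.6185, -0.3172, 0.3415]
ee_rot: [-179.9, 0.2, -5.5]
contact_force: [-0.5, 0.4, -5.3]
gripper_width: 0.665
```

```bash
cat >> h.py <<'E'
def need(target,yaw):
    """world xyz,yaw target -> tool-frame shift in move units and turn units"""
    s=read_state(); from_yaw=s["ee_rot"][2]; y=np.radians(from_yaw); p=np.array(target)-s["position"]
    X=np.array([np.cos(y),np.sin(y)]);Y=np.array([np.sin(y),-np.cos(y)])
    dy=(yaw-from_yaw+180)%360-180
    print("pos",s["position"].round(4),"rot",s["ee_rot"].round(1),"F",s["contact_force"].round(1),"shift units",(np.array([p[:2]@X,p[:2]@Y,-p[2]])/.4).round(4),"turn",(-np.radians(dy)/.12).round(3))
E
python3 - <<'E'
from h import *
need((.617,-.319,.06),-5.6)
w=read_camera("wrist")
E
```

```text
pos [ 0.6185 -0.3172  0.3415] rot [-179.9    0.2   -5.5] F [-0.5  0.4 -5.3] shift units [-0.0033  0.005   0.7037] turn 0.018
```

Emit:
move_arm:
  targets:
    - [[-0.0033,0.005,0.08],[0,0,0],-1]
    - [[0,0,0.11],[0,0,0],-1]
    - [[0,0,0.11],[0,0,0],-1]
    - [[0,0,0.11],[0,0,0],-1]
    - [[0,0,0.11],[0,0,0],-1]
    - [[0,0,0.1],[0,0,0],-1]
    - [[0,0,0.05],[0,0,0],-1]
    - [[0,0,0],[0,0,0],-1]
    - [[0,0,0],[0,0,0],-1]

```text
clock: 12.92
position: [0.6189, -0.3203, 0.0776]
ee_rot: [179.9, -0.2, -5.5]
contact_force: [0.8, -0.4, -5.0]
gripper_width: 0.668
```

Run:
```python
from h import *
need((.617,-.319,.040),-5.6)
w=read_camera("wrist"); s=read_camera("scene")
a=w["image"][120:400,170:490]; b=cv2.resize(s["image"][180:270,400:480],None,fx=3.111,fy=3.111,interpolation=2)
cv2.imwrite("pics/p1.png",np.hstack([cv2.resize(a,(500,437)),cv2.resize(b,(300,437))]))
```

```text
pos [ 0.6189 -0.3203  0.0776] rot [179.9  -0.2  -5.5] F [ 0.8 -0.4 -5. ] shift units [-0.0051 -0.0029  0.0941] turn 0.009
```

View pics/p1.png

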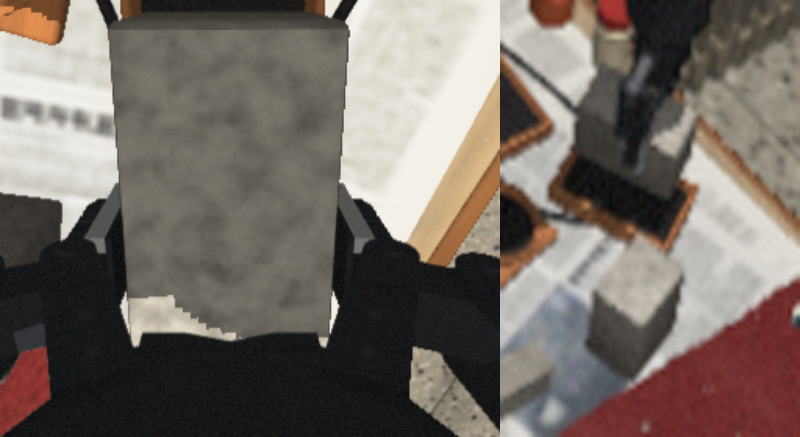

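The wrist view shows the stone square above the holder, and the scene crop agrees. I'll check the in-hand offset numerically.

Run:
```python
from h import *
w=read_camera("wrist"); s=read_state(); z=s["position"][2]+.0204
p=np.array([plane(w,u,z) for u in [(240.4,138.2),(392.5,139.5)]]); m=p.mean(0); e=p[1]-p[0]
n=np.array([e[1],-e[0]])/np.linalg.norm(e)
print(np.linalg.norm(e),np.degrees(np.arctan2(e[1],e[0])),"stone centre",m+.05*n,s["position"])
```

```text
0.055931558241069275 -6.127430931639166 stone centre [ 0.6195503  -0.31082228] [ 0.61853447 -0.32044243  0.07750602]
```

Emit:
move_arm:
  targets:
    - [[-0.004,-0.0045,0.03],[0,0,0],-1]
    - [[0,0,0.02],[0,0,0],-1]
    - [[0,0,0.015],[0,0,0],-1]
    - [[0,0,0.0125],[0,0,0],-1]
    - [[0,0,0.01],[0,0,0],-1]
    - [[0,0,0],[0,0,0],-1]
    - [[0,0,0],[0,0,0],-1]

```text
clock: 13.95
position: [0.616, -0.318, 0.0405]
ee_rot: [180.0, -0.0, -5.6]
contact_force: [-0.5, -1.1, -5.8]
gripper_width: 0.665
```

Emit:
move_arm:
  targets:
    - [[0,0,0.003],[0,0,0],-1]
    - [[0,0,0.002],[0,0,0],-1]
    - [[0,0,0],[0,0,0],-1]
    - [[0,0,0],[0,0,0],-1]

```text
clock: 14.45
position: [0.6161, -0.318, 0.0397]
ee_rot: [180.0, -0.0, -5.6]
contact_force: [-3.6, 2.0, 6.3]
gripper_width: 0.669
```

Seated at TCP height 0.0397, against 0.0396 expected. Releasing, lifting and turning for the tall stone.

Emit:
move_arm:
  targets:
    - [[0,0,0],[0,0,0],0.6]
    - [[0,0,0],[0,0,0],1]
    - [[0,0,0],[0,0,0],1]
    - [[0,0,0],[0,0,0],1]
    - [[0,0,-0.05],[0,0,0],1]
    - [[0,0,-0.1],[0,0,0],1]
    - [[0,0,-0.12],[0,0,0],1]
    - [[0,0,-0.12],[0,0,0],1]
    - [[0,0,-0.12],[0,0,0],1]
    - [[0,0,-0.06],[0,0,0],1]
    - [[0,0,0],[0,0,0],1]

```text
clock: 15.82
position: [0.6171, -0.3187, 0.2705]
ee_rot: [179.9, -0.4, -5.6]
contact_force: [-0.2, 0.3, -0.3]
gripper_width: 1.002
```

Emit:
move_arm:
  targets:
    - [[0,0,0],[0,0,0.952],1]
    - [[0,0,0],[0,0,0.952],1]
    - [[0,0,0],[0,0,0.952],1]
    - [[0,0,0],[0,0,0.952],1]
    - [[0,0,0],[0,0,0.952],1]
    - [[0,0,0],[0,0,0.952],1]
    - [[0,0,0],[0,0,0.952],1]
    - [[0,0,0],[0,0,0.952],1]
    - [[0,0,0],[0,0,0.952],1]
    - [[0,0,0],[0,0,0.952],1]
    - [[0,0,0],[0,0,0.952],1]
    - [[0,0,0],[0,0,0.952],1]
    - [[0,0,0],[0,0,0.952],1]
    - [[0,0,0],[0,0,0.952],1]
    - [[0,0,0],[0,0,0.952],1]
    - [[0,0,0],[0,0,0],1]

```text
clock: 17.82
position: [0.6152, -0.3174, 0.2649]
ee_rot: [179.9, 0.0, -103.7]
contact_force: [-0.2, 0.2, -0.3]
gripper_width: 0.994
```

Run:
```python
from h import *
need((.4947,-.3577,.13),-103.8); print(read_state()["joint_pos"].round(0))
w=read_camera("wrist"); cv2.imwrite("pics/w5.png",w["image"])
```

```text
pos [ 0.6152 -0.3174  0.2649] rot [ 179.9    0.  -103.7] F [-0.2  0.2 -0.3] shift units [0.1691 0.2689 0.3373] turn 0.018
[  7.  29.  26.  80. -12.  74. -71.]
```

Emit:
move_arm:
  targets:
    - [[0.0564,0.0896,0],[0,0,0],1]
    - [[0.0564,0.0896,0.05],[0,0,0],1]
    - [[0.0564,0.0896,0.05],[0,0,0],1]
    - [[0,0,0.05],[0,0,0],1]
    - [[0,0,0],[0,0,0],1]
    - [[0,0,0],[0,0,0],1]

```text
clock: 18.62
position: [0.4963, -0.3578, 0.2069]
ee_rot: [-179.9, -0.0, -103.6]
contact_force: [1.1, -0.2, 0.2]
gripper_width: 1.001
```

Run:
```python
from h import *
need((.4947,-.3577,.036),-103.8)
w=read_camera("wrist"); cv2.imwrite("pics/w6.png",w["image"])
```

```text
pos [ 0.4963 -0.3578  0.2069] rot [-179.9   -0.  -103.6] F [ 1.1 -0.2  0.2] shift units [0.0007 0.0039 0.4271] turn 0.024
```

View pics/w6.png

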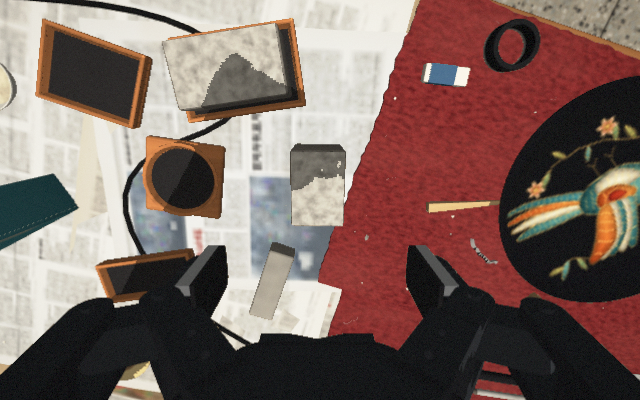

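The bench stone sits in its holder (232,68). The tall stone's top corners are (290,152), (344,152), (344,226), (291,225), and the slip stone's top is at (271,284).

Run:
```python
from h import *
w=read_camera("wrist")
print("tall",rect(w,[(290,151.5),(344.5,152),(344.5,226),(291,225)],.062))
print("slip",rect(w,[(272.5,247.5),(294.5,253),(272,320),(249.5,312.5)],.028))
for n,u in [("tallH",(95,75)),("puckH",(180,178))]: print(n,[np.round(x,1).tolist() for x in black(w,u,z=.015,t=75)[0]])
```

```text
tall (array([ 0.4942, -0.358 ]), array([50.2, 72.8, 52.7, 72.1]), 'long dir', np.float64(166.7))
slip (array([ 0.3874, -0.2771]), array([25.6, 93.8, 28.7, 90.9]), 'long dir', np.float64(147.3))
tallH [[650.3, -163.5], [81.3, 59.9], 57.1]
puckH [[528.9, -213.6], [67.7, 65.4], 76.3]
```

Emit:
move_arm:
  targets:
    - [[0.001,0.005,0.1],[0,0,0],1]
    - [[0,0,0.11],[0,0,0],1]
    - [[0,0,0.11],[0,0,0],1]
    - [[0,0,0.07],[0,0,0],1]
    - [[0,0,0.0375],[0,0,0],1]
    - [[0,0,0],[0,0,0],1]
    - [[0,0,0],[0,0,0],-1]
    - [[0,0,0],[0,0,0],-1]
    - [[0,0,0],[0,0,0],-1]
    - [[0,0,0],[0,0,0],-1]
    - [[0,0,0],[0,0,0],-1]
    - [[0,0,0],[0,0,0],-1]
    - [[0,0,0],[0,0,0],-1]
    - [[0,0,0],[0,0,0],-1]

```text
clock: 20.48
position: [0.4945, -0.3586, 0.0371]
ee_rot: [-179.8, -0.0, -103.8]
contact_force: [-0.7, 0.9, 6.3]
gripper_width: 0.593
```

Emit:
move_arm:
  targets:
    - [[0,0,-0.03],[0,0,0],-1]
    - [[0,0,-0.08],[0,0,0],-1]
    - [[0,0,-0.1],[0,0,0],-1]
    - [[0,0,-0.1],[0,0,0],-1]
    - [[0,0,-0.1],[0,0,0],-1]
    - [[0,0,0],[0,0,0],-1]
    - [[0,0,0],[0,0,-0.936],-1]
    - [[0,0,0],[0,0,-0.936],-1]
    - [[0,0,0],[0,0,-0.936],-1]
    - [[0,0,0],[0,0,-0.936],-1]
    - [[0,0,0],[0,0,-0.936],-1]
    - [[0,0,0],[0,0,-0.936],-1]
    - [[0,0,0],[0,0,-0.936],-1]
    - [[0,0,0],[0,0,-0.936],-1]
    - [[0,0,0],[0,0,-0.936],-1]
    - [[0,0,0],[0,0,-0.936],-1]
    - [[0,0,0],[0,0,-0.936],-1]
    - [[0,0,0],[0,0,0],-1]

```text
clock: 22.72
position: [0.4919, -0.3572, 0.1972]
ee_rot: [-180.0, 0.2, -33.0]
contact_force: [0.3, 0.6, -3.7]
gripper_width: 0.599
```

Run:
```python
from h import *
need((.6498,-.1645,.09),-33)
```

```text
pos [ 0.4919 -0.3572  0.1972] rot [-180.     0.2  -33. ] F [ 0.3  0.6 -3.7] shift units [ 0.0683 -0.6189  0.2679] turn -0.006
```

Emit:
move_arm:
  targets:
    - [[0.0114,-0.1031,0],[0,0,0],-1]
    - [[0.0114,-0.1031,0],[0,0,0],-1]
    - [[0.0114,-0.1031,0],[0,0,0],-1]
    - [[0.0114,-0.1031,0],[0,0,0],-1]
    - [[0.0114,-0.1031,0],[0,0,0],-1]
    - [[0.0114,-0.1031,0],[0,0,0],-1]
    - [[0,0,0.1],[0,0,0],-1]
    - [[0,0,0.1],[0,0,0],-1]
    - [[0,0,0.05],[0,0,0],-1]
    - [[0,0,0],[0,0,0],-1]
    - [[0,0,0],[0,0,0],-1]

```text
clock: 24.1
position: [0.6521, -0.1658, 0.101]
ee_rot: [-179.9, -0.2, -33.0]
contact_force: [0.3, -0.1, -3.8]
gripper_width: 0.595
```

Run:
```python
from h import *
need((.6498,-.1645,.0521),-33)
```

```text
pos [ 0.6521 -0.1658  0.101 ] rot [-179.9   -0.2  -33. ] F [ 0.3 -0.1 -3.8] shift units [-0.0065  0.0005  0.1221] turn 0.0
```

Emit:
move_arm:
  targets:
    - [[-0.0065,0.0005,0.05],[0,0,0],-1]
    - [[0,0,0.03],[0,0,0],-1]
    - [[0,0,0.02],[0,0,0],-1]
    - [[0,0,0.01],[0,0,0],-1]
    - [[0,0,0.0075],[0,0,0],-1]
    - [[0,0,0],[0,0,0],-1]
    - [[0,0,0],[0,0,0],-1]

```text
clock: 24.98
position: [0.6489, -0.1641, 0.0527]
ee_rot: [-180.0, -0.0, -33.0]
contact_force: [-0.5, -0.6, -4.1]
gripper_width: 0.597
```

Emit:
move_arm:
  targets:
    - [[0,0,0.002],[0,0,0],-1]
    - [[0,0,0.002],[0,0,0],-1]
    - [[0,0,0],[0,0,0],-1]
    - [[0,0,0],[0,0,0],-1]

```text
clock: 25.48
position: [0.6489, -0.1642, 0.0521]
ee_rot: [-180.0, -0.0, -33.0]
contact_force: [-3.1, 0.6, 5.9]
gripper_width: 0.599
```

Tall stone seated (0.0521, as expected). Releasing, lifting and heading for the hone by the robot's side of the box.

Emit:
move_arm:
  targets:
    - [[0,0,0],[0,0,0],0.6]
    - [[0,0,0],[0,0,0],1]
    - [[0,0,0],[0,0,0],1]
    - [[0,0,0],[0,0,0],1]
    - [[0,0,-0.05],[0,0,0],1]
    - [[0,0,-0.1],[0,0,0],1]
    - [[0,0,-0.13],[0,0,0],1]
    - [[0,0,-0.13],[0,0,0],1]
    - [[0,0,-0.13],[0,0,0],1]
    - [[0,0,-0.13],[0,0,0],1]
    - [[0,0,-0.1],[0,0,0],1]
    - [[0,0,0],[0,0,0],1]

```text
clock: 26.98
position: [0.65, -0.1648, 0.3651]
ee_rot: [-179.8, -0.6, -33.0]
contact_force: [-0.4, 0.1, -0.9]
gripper_width: 0.999
```

Run:
```python
from h import *
import pickle
need((.43,.10,.36),60); need((.43,.10,.36),-33)
w,s,d=pickle.load(open("v2.pkl","rb"))
print("board bottom-left",plane(d,(290.5,179),0),plane(w,(396,190),.34), "pencil",plane(w,(392,110),.005),plane(w,(437,38),.005))
```

```text
pos [ 0.65   -0.1648  0.3651] rot [-179.8   -0.6  -33. ] F [-0.4  0.1 -0.9] shift units [-0.8217 -0.2558  0.0128] turn -13.524
pos [ 0.65   -0.1648  0.3651] rot [-179.8   -0.6  -33. ] F [-0.4  0.1 -0.9] shift units [-0.8217 -0.2558  0.0128] turn 0.003
board bottom-left [0.56975078 0.14410058] [0.4800278  0.23138584] pencil [0.5561332  0.27127296] [0.61421353 0.37115766]
```

Emit:
move_arm:
  targets:
    - [[-0.1027,-0.032,0],[0,0,0],1]
    - [[-0.1027,-0.032,0],[0,0,0],1]
    - [[-0.1027,-0.032,0],[0,0,0],1]
    - [[-0.1027,-0.032,0],[0,0,0],1]
    - [[-0.1027,-0.032,0],[0,0,0],1]
    - [[-0.1027,-0.032,0],[0,0,0],1]
    - [[-0.1027,-0.032,0],[0,0,0],1]
    - [[-0.1027,-0.032,0],[0,0,0],1]
    - [[0,0,0],[0,0,0],1]

```text
clock: 28.1
position: [0.4262, 0.1033, 0.3589]
ee_rot: [-180.0, 0.0, -32.6]
contact_force: [0.8, -0.9, 1.3]
gripper_width: 0.999
```

Emit:
move_arm:
  targets:
    - [[0,0,0],[0,0,-0.966],1]
    - [[0,0,0],[0,0,-0.966],1]
    - [[0,0,0],[0,0,-0.966],1]
    - [[0,0,0],[0,0,-0.966],1]
    - [[0,0,0],[0,0,-0.966],1]
    - [[0,0,0],[0,0,-0.966],1]
    - [[0,0,0],[0,0,-0.966],1]
    - [[0,0,0],[0,0,-0.966],1]
    - [[0,0,0],[0,0,-0.966],1]
    - [[0,0,0],[0,0,-0.966],1]
    - [[0,0,0],[0,0,-0.966],1]
    - [[0,0,0],[0,0,-0.966],1]
    - [[0,0,0],[0,0,-0.966],1]
    - [[0,0,0],[0,0,-0.966],1]
    - [[0,0,0],[0,0,0],1]

```text
clock: 29.98
position: [0.4287, 0.0997, 0.3585]
ee_rot: [180.0, 0.0, 59.9]
contact_force: [-0.8, -0.1, 0.1]
gripper_width: 0.999
```

Run:
```python
from h import *
need((.506,.271,.15),60)
```

```text
pos [0.4287 0.0997 0.3585] rot [180.    0.   59.9] F [-0.8 -0.1  0.1] shift units [ 0.4675 -0.0479  0.5213] turn -0.02
```

Emit:
move_arm:
  targets:
    - [[0.0935,-0.0096,0],[0,0,0],1]
    - [[0.0935,-0.0096,0],[0,0,0],1]
    - [[0.0935,-0.0096,0],[0,0,0],1]
    - [[0.0935,-0.0096,0],[0,0,0],1]
    - [[0.0935,-0.0096,0],[0,0,0],1]
    - [[0,0,0.1],[0,0,0],1]
    - [[0,0,0.12],[0,0,0],1]
    - [[0,0,0.12],[0,0,0],1]
    - [[0,0,0.12],[0,0,0],1]
    - [[0,0,0.06],[0,0,0],1]
    - [[0,0,0],[0,0,0],1]
    - [[0,0,0],[0,0,0],1]

```text
clock: 31.48
position: [0.5064, 0.2725, 0.1519]
ee_rot: [179.9, -0.1, 60.0]
contact_force: [-0.4, -1.0, 0.4]
gripper_width: 1.0
```

Run:
```python
from h import *
need((.506,.271,.022),60)
w=read_camera("wrist"); cv2.imwrite("pics/w7.png",w["image"]); print(proj(w,(.506,.271,.034)))
```

```text
pos [0.5064 0.2725 0.1519] rot [ 1.799e+02 -1.000e-01  6.000e+01] F [-0.4 -1.   0.4] shift units [-0.0037  0.0011  0.3249] turn -0.006
[314.03328557 194.7670268 ]
```

View pics/w7.png

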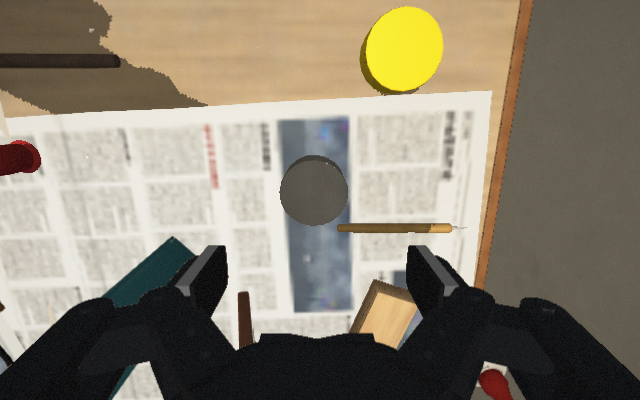

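The hone is centred at (314,193), within 2 mm of the prediction, and the pencil at (340–455,228) is close to the right finger. I'll turn 8° away from it and go down.

Emit:
move_arm:
  targets:
    - [[-0.0037,-0.004,0],[0,0,-0.58],1]
    - [[0,0,0.08],[0,0,-0.58],1]
    - [[0,0,0.1],[0,0,0],1]
    - [[0,0,0.08],[0,0,0],1]
    - [[0,0,0.04],[0,0,0],1]
    - [[0,0,0.0235],[0,0,0],1]
    - [[0,0,0],[0,0,0],1]
    - [[0,0,0],[0,0,0],-1]
    - [[0,0,0],[0,0,0],-1]
    - [[0,0,0],[0,0,0],-1]
    - [[0,0,0],[0,0,0],-1]
    - [[0,0,0],[0,0,0],-1]
    - [[0,0,0],[0,0,0],-1]
    - [[0,0,0],[0,0,0],-1]
  newtons: 60

```text
clock: 33.28
position: [0.5042, 0.2723, 0.0229]
ee_rot: [179.9, -0.1, 68.0]
contact_force: [-0.8, -0.2, 5.2]
gripper_width: 0.68
```

Emit:
move_arm:
  targets:
    - [[0,0,-0.03],[0,0,0],-1]
    - [[0,0,-0.08],[0,0,0],-1]
    - [[0,0,-0.12],[0,0,0],-1]
    - [[0,0,-0.12],[0,0,0],-1]
    - [[0,0,-0.12],[0,0,0],-1]
    - [[0,0,-0.12],[0,0,0],-1]
    - [[0,0,-0.12],[0,0,0],-1]
    - [[0,0,-0.08],[0,0,0],-1]
    - [[0,0,0],[0,0,0],-1]
    - [[0,0,0],[0,0,0],-1]

```text
clock: 34.52
position: [0.5023, 0.2713, 0.3359]
ee_rot: [-179.9, 0.1, 68.0]
contact_force: [-1.6, -0.2, -2.0]
gripper_width: 0.676
```

Run:
```python
from h import *
need((.44,.10,.34),68)
w=read_camera("wrist"); s=read_state()["position"]
# in-hand check: mean of hone top from its dark outline
print(proj(w,s+[0,0,.0111]))
```

```text
pos [0.5023 0.2713 0.3359] rot [-1.799e+02  1.000e-01  6.800e+01] F [-1.6 -0.2 -2. ] shift units [-0.4554  0.016  -0.0102] turn 0.001
[315.09473739 269.43601633]
```

Emit:
move_arm:
  targets:
    - [[-0.1139,0.004,0],[0,0,0],-1]
    - [[-0.1139,0.004,0],[0,0,0],-1]
    - [[-0.1139,0.004,0],[0,0,0],-1]
    - [[-0.1139,0.004,0],[0,0,0],-1]
    - [[-0.0804,0.0626,0],[0,0,0],-1]
    - [[-0.0804,0.0626,0],[0,0,0],-1]
    - [[-0.0804,0.0626,0],[0,0,0],-1]
    - [[-0.0804,0.0626,0],[0,0,0],-1]
    - [[-0.0804,0.0626,0],[0,0,0],-1]
    - [[-0.0804,0.0626,0],[0,0,0],-1]
    - [[-0.0804,0.0626,0],[0,0,0],-1]
    - [[-0.0804,0.0626,0],[0,0,0],-1]
    - [[0,0,0],[0,0,0],-1]
    - [[0,0,0],[0,0,0],-1]

```text
clock: 36.33
position: [0.5296, -0.2122, 0.3357]
ee_rot: [-179.8, -0.0, 68.0]
contact_force: [-0.2, 1.4, -1.9]
gripper_width: 0.671
```

Run:
```python
from h import *
need((.5295,-.2135,.07),68); print(read_state()["joint_pos"].round())
```

```text
pos [ 0.5296 -0.2122  0.3357] rot [-179.8   -0.    68. ] F [-0.2  1.4 -1.9] shift units [-0.0031  0.0009  0.6642] turn 0.003
[ 4. 12. 16. 92. -3. 77. 89.]
```

Emit:
move_arm:
  targets:
    - [[-0.0031,0.001,0.08],[0,0,0],-1]
    - [[0,0,0.12],[0,0,0],-1]
    - [[0,0,0.12],[0,0,0],-1]
    - [[0,0,0.12],[0,0,0],-1]
    - [[0,0,0.12],[0,0,0],-1]
    - [[0,0,0.08],[0,0,0],-1]
    - [[0,0,0.03],[0,0,0],-1]
    - [[0,0,0],[0,0,0],-1]
    - [[0,0,0],[0,0,0],-1]

```text
clock: 37.45
position: [0.5315, -0.2146, 0.0709]
ee_rot: [179.8, -0.0, 68.0]
contact_force: [0.4, 0.1, -1.9]
gripper_width: 0.676
```

Run:
```python
from h import *
need((.5295,-.2135,.0395),68)
```

```text
pos [ 0.5315 -0.2146  0.0709] rot [179.8  -0.   68. ] F [ 0.4  0.1 -1.9] shift units [ 0.0007 -0.0056  0.0786] turn 0.004
```

Emit:
move_arm:
  targets:
    - [[0.0007,-0.0056,0.03],[0,0,0],-1]
    - [[0,0,0.02],[0,0,0],-1]
    - [[0,0,0.015],[0,0,0],-1]
    - [[0,0,0.01],[0,0,0],-1]
    - [[0,0,0.0055],[0,0,0],-1]
    - [[0,0,0],[0,0,0],-1]
    - [[0,0,0],[0,0,0],-1]

```text
clock: 38.33
position: [0.528, -0.2133, 0.0379]
ee_rot: [-180.0, -0.0, 68.0]
contact_force: [-2.2, 2.4, 4.4]
gripper_width: 0.677
```

Emit:
move_arm:
  targets:
    - [[0,0,0.0015],[0,0,0],-1]
    - [[0,0,0.001],[0,0,0],-1]
    - [[0,0,0],[0,0,0],-1]

```text
clock: 38.7
position: [0.5279, -0.2134, 0.0379]
ee_rot: [-180.0, -0.0, 68.0]
contact_force: [-6.2, 1.7, 13.0]
gripper_width: 0.672
```

Hone seated at 0.0379, exactly as expected. Releasing and lifting, then the slip stone.

Emit:
move_arm:
  targets:
    - [[0,0,-0.0025],[0,0,0],-1]
    - [[0,0,0],[0,0,0],0.6]
    - [[0,0,0],[0,0,0],1]
    - [[0,0,0],[0,0,0],1]
    - [[0,0,0],[0,0,0],1]
    - [[0,0,-0.05],[0,0,0],1]
    - [[0,0,-0.1],[0,0,0],1]
    - [[0,0,-0.12],[0,0,0],1]
    - [[0,0,-0.12],[0,0,0],1]
    - [[0,0,-0.08],[0,0,0.78],1]
    - [[0,0,0],[0,0,0.78],1]
    - [[0,0,0],[0,0,0],1]

```text
clock: 40.2
position: [0.5281, -0.2133, 0.2254]
ee_rot: [180.0, -0.0, 57.3]
contact_force: [-0.5, -0.1, -0.0]
gripper_width: 1.001
```

Run:
```python
from h import *
need((.387,-.2755,.15),57.3)
```

```text
pos [ 0.5281 -0.2133  0.2254] rot [180.   -0.   57.3] F [-0.5 -0.1 -0. ] shift units [-0.3213 -0.2132  0.1884] turn 0.006
```

Emit:
move_arm:
  targets:
    - [[-0.0803,-0.0533,0],[0,0,0],1]
    - [[-0.0803,-0.0533,0],[0,0,0],1]
    - [[-0.0803,-0.0533,0],[0,0,0],1]
    - [[-0.0803,-0.0533,0.05],[0,0,0],1]
    - [[0,0,0.1],[0,0,0],1]
    - [[0,0,0.0384],[0,0,0],1]
    - [[0,0,0],[0,0,0],1]
    - [[0,0,0],[0,0,0],1]

```text
clock: 41.2
position: [0.3882, -0.2756, 0.1506]
ee_rot: [179.9, -0.0, 57.4]
contact_force: [-0.2, 0.7, 1.3]
gripper_width: 0.997
```

Run:
```python
from h import *
need((.387,-.2755,.022),57.3)
w=read_camera("wrist"); cv2.imwrite("pics/w8.png",w["image"])
```

```text
pos [ 0.3882 -0.2756  0.1506] rot [179.9  -0.   57.4] F [-0.2  0.7  1.3] shift units [-0.0014 -0.0026  0.3216] turn 0.008
```

View pics/w8.png

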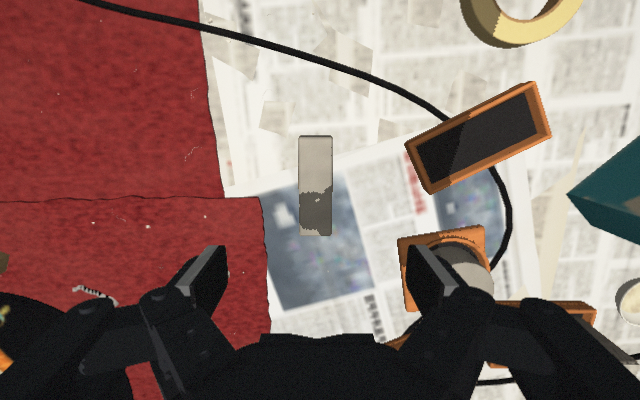

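The slip stone is square to the jaws, with its top between columns 299 and 332 and rows 137 and 235. Its holder's recess is at (478,138).

Run:
```python
from h import *
w=read_camera("wrist")
r=rect(w,[(299,137.5),(332,137.5),(331.5,235),(299.5,234.5)],.028);print(r)
need((*r[0],.022),57.3)
for t in(60,75,90): print([np.round(x,1).tolist() for x in black(w,(450,150),z=.015,t=t)[0]],[np.round(x,1).tolist() for x in black(w,(500,125),z=.015,t=t)[0]])
```

```text
(array([ 0.3847, -0.2739]), array([27.6, 87.9, 29.3, 87.4]), 'long dir', np.float64(147.2))
pos [ 0.3881 -0.2757  0.1508] rot [179.9  -0.   57.3] F [0.  0.4 0.4] shift units [-0.0009 -0.0096  0.3221] turn 0.004
[[426.1, -133.8], [98.0, 38.3], 84.7] [[426.1, -133.8], [98.0, 38.3], 84.7]
[[425.9, -133.7], [98.8, 39.2], 85.0] [[425.9, -133.7], [98.8, 39.2], 85.0]
[[426.3, -133.8], [99.5, 40.2], 84.7] [[426.3, -133.8], [99.5, 40.2], 84.7]
```

Emit:
move_arm:
  targets:
    - [[-0.001,-0.0096,0.08],[0,0,0],1]
    - [[0,0,0.1],[0,0,0],1]
    - [[0,0,0.08],[0,0,0],1]
    - [[0,0,0.04],[0,0,0],1]
    - [[0,0,0.02],[0,0,0],1]
    - [[0,0,0],[0,0,0],1]
    - [[0,0,0],[0,0,0],-1]
    - [[0,0,0],[0,0,0],-1]
    - [[0,0,0],[0,0,0],-1]
    - [[0,0,0],[0,0,0],-1]
    - [[0,0,0],[0,0,0],-1]
    - [[0,0,0],[0,0,0],-1]
    - [[0,0,0],[0,0,0],-1]
    - [[0,0,0],[0,0,0],-1]
    - [[0,0,0],[0,0,0],-1]
  newtons: 50

```text
clock: 43.18
position: [0.3839, -0.2739, 0.0224]
ee_rot: [179.9, -0.0, 57.3]
contact_force: [-0.7, 0.9, 6.2]
gripper_width: 0.34
```

Emit:
move_arm:
  targets:
    - [[0,0,-0.03],[0,0,0],-1]
    - [[0,0,-0.08],[0,0,0],-1]
    - [[0,0,-0.1],[0,0,0],-1]
    - [[0,0,-0.1],[0,0,0],-1]
    - [[0,0,-0.05],[0,0,0],-1]
    - [[0,0,0],[0,0,0.909],-1]
    - [[0,0,0],[0,0,0.909],-1]
    - [[0,0,0],[0,0,0.909],-1]
    - [[0,0,0],[0,0,0.909],-1]
    - [[0,0,0],[0,0,0.909],-1]
    - [[0,0,0],[0,0,0.909],-1]
    - [[0,0,0],[0,0,0.909],-1]
    - [[0,0,0],[0,0,0.909],-1]
    - [[0,0,0],[0,0,0.909],-1]
    - [[0,0,0],[0,0,0.909],-1]
    - [[0,0,0],[0,0,0],-1]
    - [[0,0,0],[0,0,0],-1]

```text
clock: 45.3
position: [0.3833, -0.2734, 0.1658]
ee_rot: [-180.0, 0.0, -5.1]
contact_force: [-0.9, -0.4, -2.8]
gripper_width: 0.339
```

Run:
```python
from h import *
need((.426,-.1335,.08),-5.2)
```

```text
pos [ 0.3833 -0.2734  0.1658] rot [-180.     0.    -5.1] F [-0.9 -0.4 -2.8] shift units [ 0.0751 -0.3579  0.2144] turn 0.01
```

Emit:
move_arm:
  targets:
    - [[0.0188,-0.0895,0],[0,0,0],-1]
    - [[0.0188,-0.0895,0],[0,0,0],-1]
    - [[0.0188,-0.0895,0],[0,0,0],-1]
    - [[0.0188,-0.0895,0],[0,0,0],-1]
    - [[0,0,0.1],[0,0,0],-1]
    - [[0,0,0.1],[0,0,0],-1]
    - [[0,0,0.02],[0,0,0],-1]
    - [[0,0,0],[0,0,0],-1]
    - [[0,0,0],[0,0,0],-1]

```text
clock: 46.42
position: [0.4279, -0.1342, 0.0792]
ee_rot: [180.0, -0.2, -5.2]
contact_force: [0.6, -0.2, -1.2]
gripper_width: 0.336
```

Run:
```python
from h import *
need((.426,-.1335,.0387),-5.2)
```

```text
pos [ 0.4279 -0.1342  0.0792] rot [180.   -0.2  -5.2] F [ 0.6 -0.2 -1.2] shift units [-0.0048 -0.0013  0.1012] turn -0.004
```

Emit:
move_arm:
  targets:
    - [[-0.003,-0.0013,0.04],[0,0,0],-1]
    - [[0,0,0.025],[0,0,0],-1]
    - [[0,0,0.015],[0,0,0],-1]
    - [[0,0,0.01],[0,0,0],-1]
    - [[0,0,0.006],[0,0,0],-1]
    - [[0,0,0],[0,0,0],-1]
    - [[0,0,0],[0,0,0],-1]

```text
clock: 47.3
position: [0.4256, -0.1331, 0.0395]
ee_rot: [180.0, -0.0, -5.2]
contact_force: [0.1, 0.0, -1.5]
gripper_width: 0.337
```

Emit:
move_arm:
  targets:
    - [[0,0,0.003],[0,0,0],-1]
    - [[0,0,0.003],[0,0,0],-1]
    - [[0,0,0],[0,0,0],-1]
    - [[0,0,0],[0,0,0],-1]

```text
clock: 47.8
position: [0.4255, -0.1331, 0.0374]
ee_rot: [-180.0, -0.0, -5.2]
contact_force: [-2.3, 0.6, 6.0]
gripper_width: 0.34
```

Seated at 0.0374, as expected. Releasing with a partial opening, since the hone stands next to it, then lifting and looking.

Emit:
move_arm:
  targets:
    - [[0,0,0],[0,0,0],0.1]
    - [[0,0,0],[0,0,0],0.1]
    - [[0,0,0],[0,0,0],0.1]
    - [[0,0,0],[0,0,0],0.1]
    - [[0,0,-0.05],[0,0,0],0.1]
    - [[0,0,-0.1],[0,0,0],0.1]
    - [[0,0,-0.12],[0,0,0],0.1]
    - [[0,0,-0.12],[0,0,0],0.1]
    - [[0,0,-0.12],[0,0,0],0.1]
    - [[0,0,-0.1],[0,0,0],1]
    - [[0.1,0.13,-0.05],[0,0,0],1]
    - [[0.1,0.08,0],[0,0,0],1]
    - [[0.1,0.08,0],[0,0,0],1]
    - [[0,0,0],[0,0,0],1]
    - [[0,0,0],[0,0,0],1]
    - [[0,0,0],[0,0,0],1]

```text
clock: 49.8
position: [0.5305, -0.2537, 0.2994]
ee_rot: [-179.9, -0.0, -5.2]
contact_force: [-1.0, 0.2, -0.4]
gripper_width: 1.002
```

Run:
```python
from h import *
w=read_camera("wrist"); s=read_camera("scene")
a=cv2.resize(w["image"][0:270,170:470],(500,450)); b=cv2.resize(s["image"][180:270,345:460],(300,235),interpolation=2)
o=np.zeros((450,800,3),np.uint8); o[:,:500]=a; o[:235,500:]=b
cv2.imwrite("pics/end.png",o); print(read_state()["position"],read_state()["contact_force"])
```

```text
[ 0.53073839 -0.25378879  0.2996936 ] [ 0.73083482  0.35947767 -0.04899604]
```

View pics/end.png

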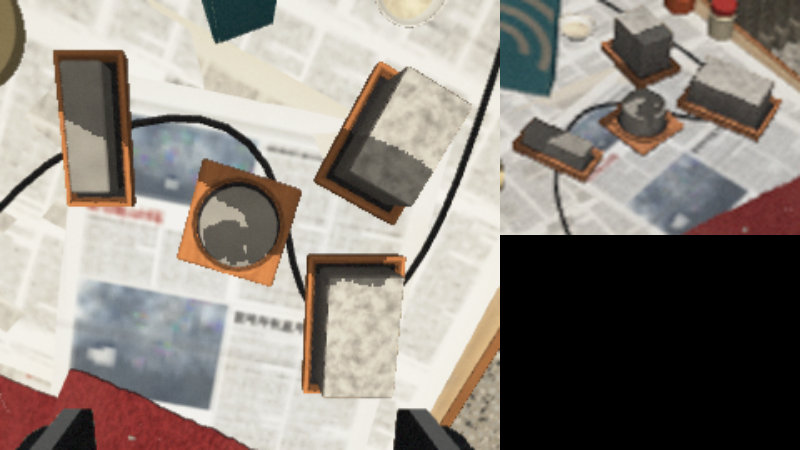

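The picture shows all four stones upright in their own recesses: slip (88,130), hone (238,225), tall (410,135), bench (360,330). Their off-centre look fits the parallax, and the gripper is clear.

```bash
python3 -c "
from station import *
print(hand_in(), read_state()['clock'])"
```

```text
the job is handed in; nothing more can be done
the job is handed in; nothing more can be done
```

All four stones are set down in their own holders and released, in the order large block, tall block, round hone, narrow slip stone. I handed the job in after about 50 s of robot time, against the 141 s limit.

- **Seating:** Each stone met the recess floor within about 0.1 mm of the TCP height expected for it. Contact forces when setting down stayed at about 15 N or less.
- **Last look:** The final wrist and scene pictures showed every stone upright in its own recess, with the gripper clear. I left the pink and yellow look-alikes alone.
- **Disagreement:** One check was off. The first stone's position in the gripper differed by about 1–2 mm between two estimates, so I split the difference. That is within the 4 mm gap.
- **Pictures:** I viewed 16, two past the budget of 14.

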